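# Lock the telescopic ring stand at its short setting

### The arm

A 6-joint arm with a two-finger parallel gripper is mounted at the origin on a cart in front of the work surface, level with it; the furniture and walls round the work are solid. World frame = base frame: x ahead of the robot, y to its left, z up, the work surface at z = 0. Lengths are in m, angles in rad, forces in N, time in s.
With the tool pointing down it reaches from about 0.3 to 0.875 m from the base axis. Payload 4.2 kg.
Tool frame: the origin (TCP) lies at the very end of the fingers, on their centre line; the grasp point (between the pads) lies 19 mm behind it (grip_depth is the distance from the TCP to the grasp point, in m); z points along the fingers, y is the line along which they close (so a half turn about z gives the same grasp; the last joint's range is limited). The gripper opens to 85 mm and grips with 20 to 120 N. Pads are 22 mm wide; open, the fingers measure 114 mm over their backs; the gripper's body (76 mm by 85 mm) begins 54 mm behind the grasp point. The pads swing forward as they close: fully open they stand 13 mm farther back than shut.
Start: joints at [-0.02, 0.32, 1.565, -0, 1.257, -0.02], TCP at [0.575, 0, 0.231] pointing down, gripper open.
Joint ranges: [-3.11, 3.11], [-0.84, 2.01], [0.21, 2.61], [-1.34, 4.49], [0.05, 2.63], [-2.56, 2.56]. Speed limits (rad/s): [2.57, 2.57, 3.14, 3.14, 3.14, 3.14].

### API

Orientations are given as a unit quaternion [w, x, y, z].
In Python, from plant import move_pose, move_l, goto_joints, gripper_to, dwell, inverse_kinematics, get_state, snapshot, calibration, Unreachable, finish_job, grip_depth gives the robot as it stands. Calls block until the motion is done:
- move_pose(position, orientation): joint-space move of the TCP to a pose.
- move_l(position, rotation=None, vel=0.15, until_force=None): straight line of the TCP; rotation=None keeps the orientation; vel is the mean speed in m/s. With until_force (N) it stops when the force on the tool has changed by that much, and returns True; else False.
- goto_joints(angles): joint-space move.
- gripper_to(opening): opening from 0.0 (shut) to 1.0 (fully open); the grip force is fixed at half the most; returns when the fingers have stopped.
- dwell(seconds).
- inverse_kinematics(position, orientation): joint angles nearest the present ones, or None.
- get_state(): the state.
- snapshot(name): name is "scene" or "side" or "wrist"; returns the picture (480x640x3 uint8, red, green, blue); there is no depth.
- calibration(name): a dict with "camera_matrix" (3x3 intrinsics, pixels), "R" (3x3) and "t" (3): a world point X has camera coordinates R X + t. Camera axes: x right, y down, z forward; pixel columns grow to the right and rows downward; lengths in m; the calibration is good to about 2 mm. A picture is of the moment at which its call begins: read the wrist's pose just before it. calibration takes no time and is no camera call; for the wrist camera it gives the pose at the moment of the call.
A pose or a line that the arm cannot do raises Unreachable and nothing moves.
- finish_job(): hands the job in; it is judged then, once.
The state is a dict: "t": time; "joints": joint angles; "qvel": joint speeds; "tau": joint torques, N m; "tool_pos": TCP position; "eef_rot": TCP orientation; "wrist_force": force on the tool from outside, world axes, zero at the start; "torque": the same for the moment, N m; "gripper_width": opening from 0.0 (shut) to 1.0 (fully open); "finger_force": force on a finger pad.
Only numpy, scipy, OpenCV 4.12 (cv2) and the standard library are available. Lean on these libraries where they do the work, as an engineer would, in place of code of your own. Each camera call takes 0.05 s, during which the arm holds its last target. There are 200 camera calls.

### The job

Shorten the ring stand: press the red spring button on the bar flush, slide the bar into the blue tube so that the tube's edge keeps the button down, and slide on until the button pops out fully in the hole in the tube's side and stops the bar. Do it gently: never force the button hard against the edges of the mouth or of the hole. Let go of the stand, and leave the other things on the bench where they are.

Things in the scene. Friction and masses are not known exactly. Their poses are not given: they have to be found in the camera images.
- sleeve: Fixed blue square outer tube of the ring stand: 35x35 mm outside, 4 mm wall, 165 mm long, level, axis 62 mm above the worktop. Origin on its axis in the plane of its open mouth; +x runs into the tube (the way the bar goes in), +y points to the side with the hole (the button's side), z up. Round the mouth a dark collar, 43x43 mm, 8 mm deep. Nothing of the stand is higher than 84 mm.
- boom (a joint): How far the bar has slid in (m) from its most drawn-out place: starts at 0 to 0.025; the button's centre passes the mouth at 0.045 and is at the hole somewhere from 0.091 to 0.123; popped out, it has 2 mm of play either way. End stop at 0.145, past the hole. The captive 24x24 mm aluminium bar only slides, 1.5 mm gap to the tube; drag about 2 N, 2 N more while the button rubs.
- boom_grip (a point): Point on the axis of the bar, 60 mm outward (-x of the tube) from the button's centre; it travels with the bar. The bar is bare from here to the button and 79 mm outward, where a black block, then a dark ring of 64 mm diameter (18 mm high) follow.
- button_cap: Red oblong spring button on the bar's +y side (facing roughly towards the robot), 20 mm long along the bar and 12 mm high, square-sided, so it does not ride under the tube's edge by itself. Origin at the centre of its outer face, 8 mm proud of the bar when out; axes as the tube's.
- button (a joint): How far the button is pressed in (m): 0 out, 0.008 flush with the bar. Spring of 3 N when out to 7 N when flush. Less than 1.5 mm may stand proud for it to pass under the tube's edge; held under the wall it reads about 0.0065, and about 0 once it has popped out in the hole, where its square sides then stop the bar.
- dropper_bottle: Bystander: amber dropper bottle, 34x34x98 mm, standing; origin at the centre of its underside.
- objective_can: Bystander: canister with blue lid, 40x40x53 mm, standing; origin at the centre of its underside.
- tape_beige: Bystander: roll of beige tape, 103x101x25 mm, lying flat; origin at the centre of its underside.
- stand: Fixed grey base plate under the tube, 220x100x12 mm, from 40 mm in front of the tube's mouth to 180 mm behind it. Origin on the worktop straight below the mouth's centre; axes as the tube's. In the tube's +y side is a clamped brass plate with the oblong hole (24 mm long, 16 mm high): its middle lies 46 to 78 mm in from the mouth, different each time and not measured.

How it is judged:
By the outcome, as a careful person would: the job done as asked, in the order asked, and still so for the second after the job is handed in, with the robot touching nothing.
It also fails if it takes over 58 s, if anything falls off the work surface, if the arm or the gripper's body presses on something with over 40 N, if the wrist force passes 120 N, or if a joint passes its speed limit or range.

## Working session

There is one attempt and no reset: what is moved stays moved. The work goes in short steps, each a Python script; the robot and the scene stay as the last script left them, time stands still between calls to the robot, and variables do not carry over. Pictures are saved under pics/ and viewed, at most 10 in all, crops included, and the job is handed in when it is done.

```bash
ls; mkdir -p pics
python3 - <<'E'
from plant import *
import cv2,numpy as np
for n in("scene","side"):
    im=snapshot(n); cv2.imwrite(f"pics/{n}0.png",im[:,:,::-1])
    c=calibration(n); print(n,np.round(c["camera_matrix"],1).tolist(),np.round(c["R"],3).tolist(),np.round(c["t"],3).tolist(), np.round(-np.array(c["R"]).T@c["t"],3))
s=get_state();print(s,grip_depth)
E
```

```text
pics
scene [[624.1, 0.0, 316.9], [0.0, 624.1, 246.1], [0.0, 0.0, 1.0]] [[-0.383, 0.924, -0.015], [0.632, 0.251, -0.733], [-0.673, -0.29, -0.68]] [-0.025, -0.428, 1.619] [1.351 0.6   0.787]
side [[521.1, 0.0, 315.9], [0.0, 521.1, 240.3], [0.0, 0.0, 1.0]] [[-0.372, 0.928, 0.015], [0.757, 0.313, -0.573], [-0.537, -0.202, -0.819]] [-0.037, -0.532, 1.536] [1.214 0.511 0.954]
{'t': 0.1, 'joints': array([-1.99779060e-02,  3.20243691e-01,  1.56557658e+00,  4.10992785e-06,
        1.25742076e+00, -2.00067292e-02]), 'qvel': array([-0.00072024, -0.00109202, -0.00280252,  0.00059561, -0.00042276,
       -0.00069384]), 'tau': array([ 1.04973515e-04, -4.16406476e+01, -2.34704268e+01,  6.91456876e-05,
        4.87309400e-03, -3.56914008e-06]), 'tool_pos': array([5.74558872e-01, 2.35295487e-05, 2.30549725e-01]), 'eef_rot': array([-5.95679366e-04,  7.07096799e-01,  7.07116282e-01, -5.69614892e-04]), 'wrist_force': array([-0.18016318,  0.01552723,  0.00177619]), 'torque': array([-0.05439105,  0.01508384,  0.04418369]), 'finger_force': 0.0, 'gripper_width': 0.9991584139951477} 0.0187
```

View pics/scene0.png

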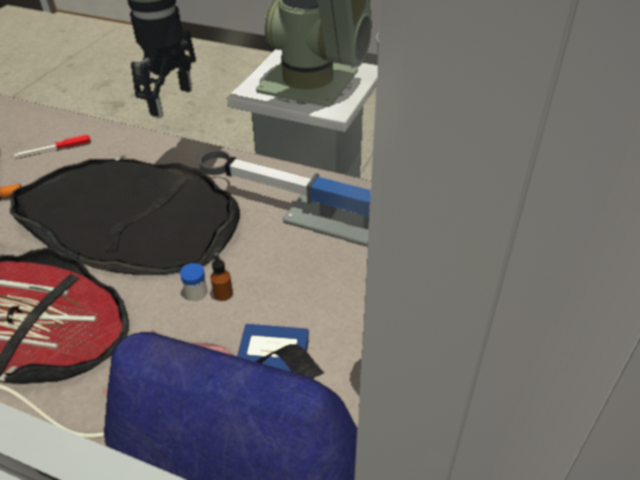

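View pics/side0.png

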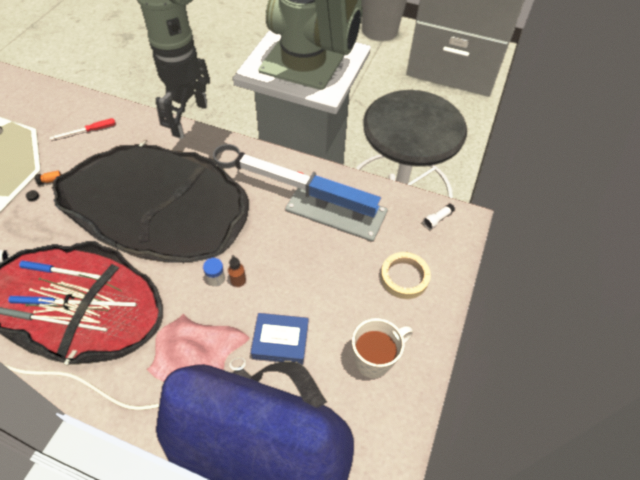

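The tube axis runs roughly along world +y with its button side towards the robot. In the side view the ring is at about (228,156), the bar from (240,162) to (310,185), and the tube from (310,180) to (380,205). Next I'll get a coarse position.

```bash
cat > h.py <<'E'
from plant import *
import cv2,numpy as np
def ray(c,px,z):
    K,R,t=(np.array(c[k],float) for k in("camera_matrix","R","t"))
    o=-R.T@t; d=R.T@np.linalg.solve(K,[px[0],px[1],1.]); return o+d*(z-o[2])/d[2]
def show(im,n): cv2.imwrite(f"pics/{n}.png",im[:,:,::-1])
def mask(im,lo,hi): return cv2.inRange(cv2.cvtColor(im,cv2.COLOR_RGB2HSV),lo,hi)
def biggest(m): return max(cv2.findContours(m,0,2)[0],key=cv2.contourArea)
E
python3 - <<'E'
from h import *
im=snapshot("side");c=calibration("side")
m=mask(im,(100,120,60),(125,255,255));m[:150]=0;m[230:]=0;m[:,:290]=0;m[:,400:]=0
b=cv2.boxPoints(cv2.minAreaRect(biggest(m)));print(b)
for p in b: print(ray(c,p,.08))
for p in [(240,160),(275,173),(305,184),(310,180)]: print(p,ray(c,p,.074))
E
```

```text
[[309.33414 185.80733]
 [313.90976 173.3878 ]
 [380.36343 197.87074]
 [375.7878  210.29027]]
[0.51079099 0.22755453 0.08      ]
[0.47280869 0.22311115 0.08      ]
[0.48330933 0.38330469 0.08      ]
[0.51989809 0.38479034 0.08      ]
(240, 160) [0.49498929 0.04856956 0.074     ]
(275, 173) [0.50055004 0.13946656 0.074     ]
(305, 184) [0.50477341 0.21468406 0.074     ]
(310, 180) [0.48952839 0.22048833 0.074     ]
```

Run:
```python
from h import *
a=0.06
# tool y -> world (cos a', ...) : rotate start orientation by -a about z
from scipy.spatial.transform import Rotation as Ro
q0=Ro.from_quat([.70710678,.70710678,0,0]); r=Ro.from_euler('z',-a)*q0
q=r.as_quat(); q=[q[3],*q[:3]]
move_pose([.47,.15,.22],q)
im=snapshot("wrist");c=calibration("wrist");show(im,"w0")
print(get_state()["t"],get_state()["tool_pos"],np.round(c["R"],3).tolist(),np.round(-np.array(c["R"]).T@c["t"],3))
```

```text
0.9583 [0.47114603 0.14935053 0.22024589] [[0.998, -0.061, 0.001], [-0.058, -0.943, 0.328], [-0.019, -0.327, -0.945]] [0.476 0.234 0.362]
```

View pics/w0.png

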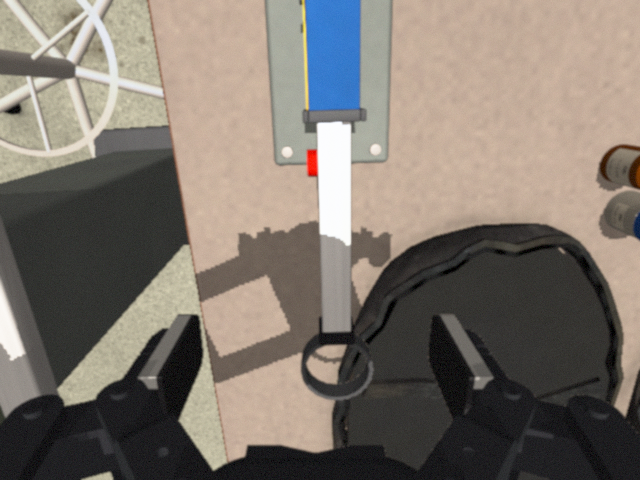

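The wrist view shows the red button at (308–318, 150–177), the collar front edge at about row 122, and the bar centred on column 335, with the black block from row 330. I'll convert these to positions.

Run:
```python
from h import *
im=snapshot("wrist");c=calibration("wrist")
m=mask(im,(0,150,100),(8,255,255))|mask(im,(172,150,100),(180,255,255));m[:, :280]=0;m[:,340:]=0;m[:120]=0;m[200:]=0
x,y,w,h=cv2.boundingRect(biggest(m));print(x,y,w,h)
for p in [(x,y),(x,y+h),(x+w,y),(x+w,y+h)]: print("btn",ray(c,p,.068))
g=cv2.cvtColor(im,cv2.COLOR_RGB2GRAY).astype(float)
for r in (135,185,215,260,300,320):
    d=np.diff(cv2.GaussianBlur(g,(3,3),0)[r,305:365]); 
    L,R=305.5+d[:30].argmax()+.5,305.5+30+d[30:].argmin()+.5
    A,B=ray(c,(L,r),.074),ray(c,(R,r),.074);print(r,L,R,A,B,(A+B)/2,np.linalg.norm(A-B))
print("collar/bar rows",g[105:135,335].astype(int),g[100:135,310].astype(int)); 
for r in(109,120,122,124): print(r,ray(c,(335,r),.0835))
print("block",[ray(c,(336,r),.074) for r in (330,)])
```

```text
306 149 11 27
btn [0.46712497 0.19777157 0.068     ]
btn [0.46575877 0.17810498 0.068     ]
btn [0.47508374 0.19727832 0.068     ]
btn [0.47389474 0.17760047 0.068     ]
135 317.0 350.0 [0.47568393 0.20768766 0.074     ] [0.49881352 0.20625457 0.074     ] [0.48724873 0.20697111 0.074     ] 0.023173939840290432
185 318.0 350.0 [0.47426511 0.17207951 0.074     ] [0.49762561 0.17063066 0.074     ] [0.48594536 0.17135509 0.074     ] 0.023405392969135887
215 319.0 350.0 [0.47365523 0.14923946 0.074     ] [0.49686428 0.14779908 0.074     ] [0.48525975 0.14851927 0.074     ] 0.02325369766190192
260 321.0 350.0 [0.47306887 0.11267809 0.074     ] [0.49564637 0.11127547 0.074     ] [0.48435762 0.11197678 0.074     ] 0.022621028185428632
300 322.0 364.0 [0.47187919 0.07768005 0.074     ] [0.50577993 0.0755719  0.074     ] [0.48882956 0.07662597 0.074     ] 0.03396622030645797
320 322.0 351.0 [0.47083984 0.0592239  0.074     ] [0.49468519 0.05774028 0.074     ] [0.48276251 0.05848209 0.074     ] 0.023891455296725567
collar/bar rows [109 111 110 111 110 119 122 122 121 121 121 116 116 110 104 107 179 246
 253 253 253 253 252 252 252 252 252 252 253 252] [115 118 113 115 115 111 112 110 108 105 111 118 128 127 126 121 119 117
 117 115 108  96  84  85  91  88  92  90  88  86  88  92 113 152 165]
109 [0.48865872 0.22462317 0.0835    ]
120 [0.48833744 0.21758414 0.0835    ]
122 [0.48827843 0.21629117 0.0835    ]
124 [0.48821922 0.21499412 0.0835    ]
block [array([0.48192548, 0.0490111 , 0.074     ])]
```

Measured: axis tilted 0.030 rad, button centre y≈0.1877, mouth y≈0.217. That gives boom≈0.016, and the bar width, button length and block position all match the given sizes. I'll grip the rear part of the button so its front 9 mm can enter the mouth.

```bash
cat >> h.py <<'E'
from scipy.spatial.transform import Rotation as Ro
A=.030
_q=(Ro.from_euler('z',-A)*Ro.from_quat([.70710678,.70710678,0,0])).as_quat(); Q=[_q[3],*_q[:3]]
U=np.array([np.sin(A),np.cos(A),0])
M=np.array([.4872+.010*.0302,.217,0])   # mouth on axis
def P(s,z,l=0): return M+U*s+np.array([-U[1],U[0],0])*l+[0,0,z]   # l: tube +y
def st(tag=""):
    s=get_state();d=s["tool_pos"]-M
    print(tag,"t%.2f s%.4f l%.4f z%.4f"%(s["t"],d@U,-d[0]*U[1]+d[1]*U[0],d[2]),"F",np.round(s["wrist_force"],1),"T",np.round(s["torque"],2),"w%.3f ff%.1f"%(s["gripper_width"],s["finger_force"]))
E
python3 - <<'E'
from h import *
gripper_to(.6)
s=-.0293-.010
move_pose(P(s,.12),Q); st("above")
print(move_l(P(s,.042),Q,vel=.08,until_force=8)); st("down")
gripper_to(0.0); dwell(.3); st("closed")
im=snapshot("wrist");show(im[:, :],"w1")
E
```

```text
above t1.94 s-0.0392 l-0.0002 z0.1203 F [1.2 0.1 0.8] T [ 0.01 -0.04 -0.  ] w0.596 ff0.0
False
down t3.07 s-0.0392 l-0.0004 z0.0425 F [-0.2 -0.2 -0.1] T [0.05 0.   0.01] w0.603 ff0.0
closed t3.73 s-0.0392 l-0.0001 z0.0426 F [-1.8 -0.3  6.7] T [-0.05  0.52  0.05] w0.268 ff59.8
```

View pics/w1.png

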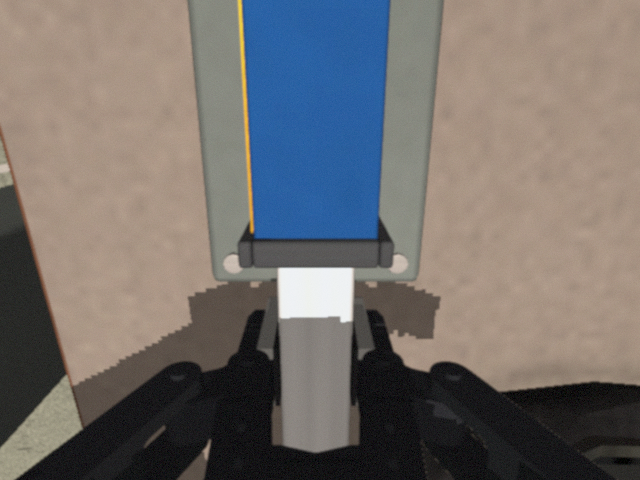

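The fingers closed to 22.8 mm with no red visible beside the bar (pads at (268,320) and (365,320)), so the button is pressed flush. The lateral force is small. Next I'll slide the button's front under the edge.

Run:
```python
from h import *
s0=-.0393; 
for d in (.010,.017,.021,.025):
    hit=move_l(P(s0+d,.0425),Q,vel=.02,until_force=9); st(f"{d} {hit}")
    if hit: break
im=snapshot("wrist");show(im,"w2")
```

```text
0.01 False t4.42 s-0.0289 l-0.0002 z0.0427 F [-1.2 -0.1  5.3] T [ 0.02  0.37 -0.01] w0.268 ff59.6
0.017 False t4.92 s-0.0221 l-0.0002 z0.0426 F [-0.9  0.5  5.7] T [-0.08  0.35  0.04] w0.270 ff59.7
0.021 False t5.28 s-0.0181 l-0.0002 z0.0427 F [-0.5 -0.3  5.4] T [-0.09  0.4  -0.02] w0.273 ff59.7
0.025 False t5.62 s-0.0141 l-0.0002 z0.0427 F [-0.2 -0.4  5.7] T [-0.06  0.36  0.01] w0.272 ff59.7
```

View pics/w2.png

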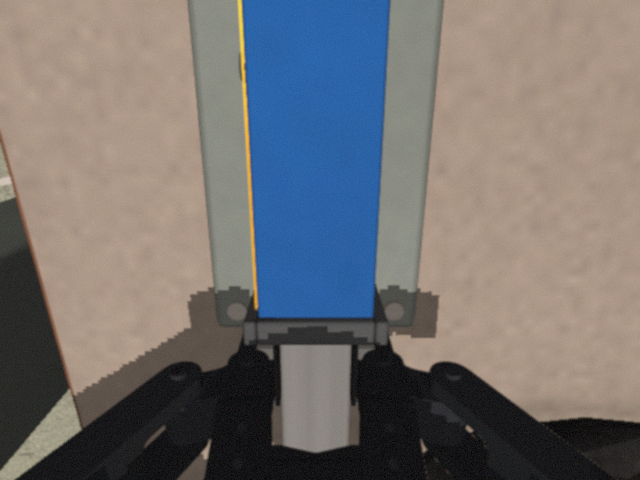

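The pads are about 3 mm from the collar (row 345) and there is no contact force. I'll release, back up and look.

Run:
```python
from h import *
gripper_to(.6); st("open")
move_l(P(-.0143,.13),Q,vel=.15)
move_pose(P(-.085,.17),Q); st()
im=snapshot("wrist");show(im,"w3")
```

```text
open t6.06 s-0.0143 l-0.0001 z0.0423 F [ 0.   0.7 -0.1] T [-0.    0.02  0.04] w0.599 ff0.0
 t7.21 s-0.0857 l0.0003 z0.1694 F [-0.5 -0.   0.2] T [ 0.    0.01 -0.  ] w0.604 ff0.0
```

View pics/w3.png

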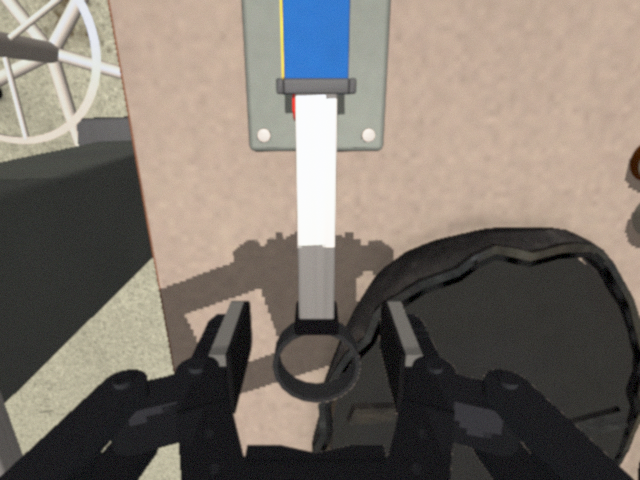

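A 3 px red sliver shows beside the bar at rows 94–113. So the button is under the edge, about 1.5 mm proud. I'll regrip farther out and push slowly until it stops.

Run:
```python
from h import *
gripper_to(.45)
s0=-.100
move_pose(P(s0,.12),Q)
print(move_l(P(s0,.0425),Q,vel=.08,until_force=6)); st("down")
gripper_to(0.0); dwell(.3); st("closed")
print(move_l(P(s0+.042,.0425),Q,vel=.03,until_force=9)); st("A")
hit=move_l(P(s0+.085,.0425),Q,vel=.012,until_force=9); st(f"B {hit}")
im=snapshot("wrist");show(im,"w4")
```

```text
False
down t8.98 s-0.0999 l-0.0005 z0.0430 F [ 0.1 -0.3  0.2] T [-0.04 -0.01  0.02] w0.457 ff0.0
closed t9.55 s-0.0999 l-0.0002 z0.0432 F [-1.2 -0.9  5. ] T [ 0.03  0.31 -0.08] w0.274 ff59.2
False
A t11.10 s-0.0588 l-0.0002 z0.0432 F [-1.8 -3.6  6.5] T [-0.58  0.15 -0.07] w0.273 ff59.3
B True t12.73 s-0.0445 l-0.0002 z0.0432 F [-0.5 -2.1  3.7] T [-0.06 -0.03 -0.24] w0.273 ff59.3
```

View pics/w4.png

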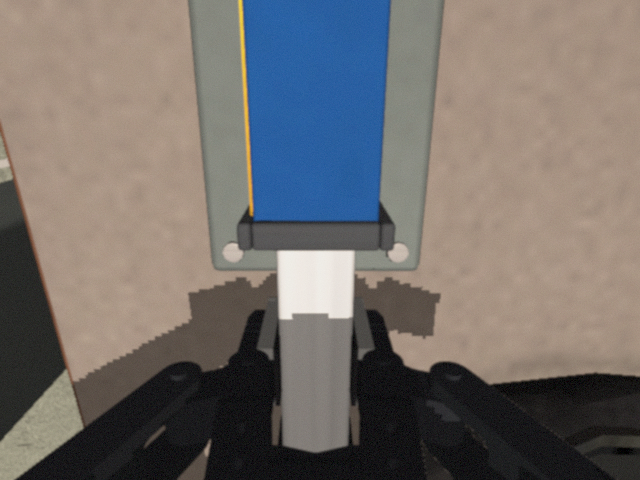

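It stopped at a slide of 55.5 mm, with the button about 51 mm in, which is inside the hole range. I'll release and look at the hole side from above.

Run:
```python
from h import *
gripper_to(.45); st("open")
move_l(P(-.0445,.13),Q,vel=.15)
move_pose(P(-.06,.15,.09),Q); st()
im=snapshot("wrist");c=calibration("wrist")
print(im.shape)
x=P(.051,.062,.02); p=np.array(c["camera_matrix"])@(np.array(c["R"])@x+c["t"]);p=p[:2]/p[2];print(p)
u,v=int(p[0]),int(p[1]);cr=im[max(0,v-100):v+100,max(0,u-130):u+130];show(cv2.resize(cr,None,fx=3,fy=3),"w5")
```

```text
open t13.08 s-0.0444 l0.0007 z0.0424 F [-0.3 -0.5 -0.1] T [ 0.01 -0.02  0.  ] w0.453 ff0.0
 t14.28 s-0.0602 l0.0909 z0.1495 F [0.8 0.3 0.4] T [ 0.03  0.01 -0.04] w0.453 ff0.0
(480, 640, 3)
[450.31244015  42.54701773]
```

View pics/w5.png

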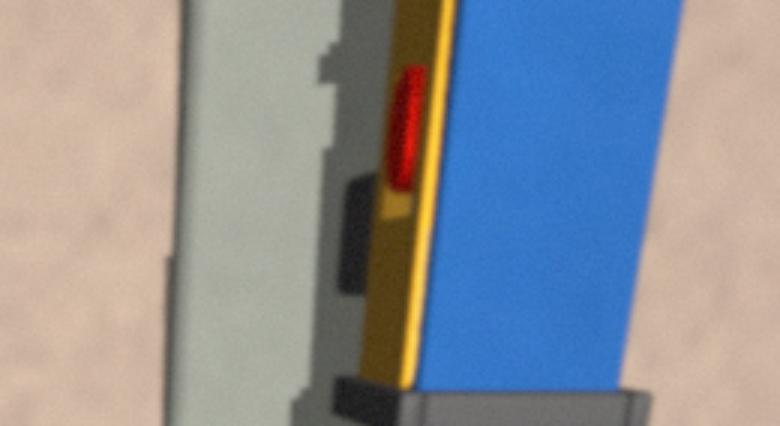

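Red shows in the hole in the brass plate, at crop (388–428, 65–192). I'll check numerically how far it stands out.

Run:
```python
from h import *
im=snapshot("wrist");c=calibration("wrist")
K,R,t=(np.array(c[k],float) for k in("camera_matrix","R","t"))
def pr(s,z,l):
    p=K@(R@P(s,z,l)+t);return np.round(p[:2]/p[2],1)
m=mask(im,(0,150,60),(8,255,255))|mask(im,(172,150,60),(180,255,255));m[:,:400]=0;m[:,500:]=0;m[120:]=0
x,y,w,h=cv2.boundingRect(biggest(m));print("red",x,y,x+w,y+h)
for row in range(y,y+h,4): print(row,np.flatnonzero(m[row])[[0,-1]])
for s in(.041,.051,.061):
  print(s,"plate z79.5,44.5",pr(s,.0795,.0175),pr(s,.0445,.0175))
  for l in(.0135,.0175,.020): print("  l",l,pr(s,.068,l),pr(s,.056,l))
```

```text
red 446 22 460 64
22 [454 456]
26 [452 459]
30 [449 458]
34 [449 458]
38 [448 457]
42 [447 457]
46 [447 456]
50 [447 456]
54 [447 456]
58 [447 455]
62 [448 454]
0.041 plate z79.5,44.5 [463.5  60.8] [442.1  65.9]
  l 0.0135 [463.5  62.7] [455.7  64.4]
  l 0.0175 [455.7  62.7] [448.4  64.4]
  l 0.02 [450.8  62.7] [443.8  64.4]
0.051 plate z79.5,44.5 [466.   38.2] [443.9  46.7]
  l 0.0135 [465.8  41.3] [457.9  44.2]
  l 0.0175 [458.   41.3] [450.4  44.2]
  l 0.02 [453.   41.3] [445.7  44.2]
0.061 plate z79.5,44.5 [468.6  14.7] [445.8  26.8]
  l 0.0135 [468.3  19.1] [460.1  23.3]
  l 0.0175 [460.3  19.1] [452.5  23.3]
  l 0.02 [455.3  19.1] [447.8  23.3]
```

The full 20 mm of red is visible, and about 447–457 px matches the popped-out prediction (recessed would be 458–465). I'll confirm the stand-out with one closer view from straight above the plate edge.

Run:
```python
from h import *
move_pose(P(-.035,.10,.022),Q)
im=snapshot("wrist");c=calibration("wrist")
K,R,t=(np.array(c[k],float) for k in("camera_matrix","R","t"))
def pr(s,z,l):
    p=K@(R@P(s,z,l)+t);return np.round(p[:2]/p[2],1)
m=mask(im,(0,150,60),(8,255,255))|mask(im,(172,150,60),(180,255,255));m[:,:200]=0;m[:,450:]=0;m[260:]=0
x,y,w,h=cv2.boundingRect(biggest(m));print("red",x,y,x+w,y+h)
print("plate",pr(.051,.0795,.0175),"btn top", [pr(.051,.068,l) for l in(.0175,.019,.02)],"bot",pr(.051,.056,.02), "ends",pr(.041,.068,.02),pr(.061,.068,.02))
u,v=x+w//2,y+h//2;show(cv2.resize(im[max(0,v-70):v+70,u-90:u+90],None,fx=4,fy=4),"w6")
print(max(0,v-70),u-90)
```

```text
red 319 77 322 116
plate [328.2  91.7] btn top [array([327.4,  92. ]), array([323.8,  92. ]), array([321.3,  92. ])] bot [321.   92.2] ends [321.2 117.5] [321.4  65.4]
26 230
```

View pics/w6.png

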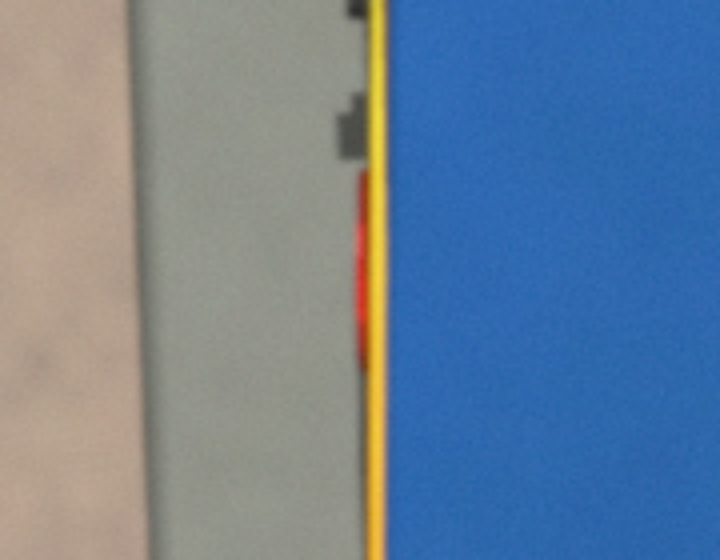

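The red stands 3 px clear of the plate. Corrected against the tube's own edge, its face is at about 20.2 mm, and fully out is 20 mm. The job is done, so I'll retreat and hand it in.

Run:
```python
from h import *
move_l(P(-.035,.2,.022),vel=.15); dwell(.3); st(); print(finish_job())
```

```text
t15.98 s-0.0351 l0.0223 z0.1993 F [-0.3  0.7 -0.3] T [-0.01  0.01  0.04] w0.450 ff0.0
the job is handed in; nothing more can be done
None
```

The ring stand is shortened: the button popped out fully in the hole about 51 mm in from the mouth, no push went past the 9 N stop limit, and the stand was released and handed in at about 16 s with nothing else touched.

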